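Zero the pasta sheeter's rolls and open them to 1 mm by wheel turns

ROBOT

A 7-joint arm with a two-finger parallel gripper is mounted at the origin on the work surface. World frame = base frame: x ahead of the robot, y to its left, z up, the work surface at z = 0. Lengths are in m, angles in degrees, forces in N, time in s.
With the tool pointing down it reaches from about 0.35 to 0.9 m from the base axis. Payload 8.1 kg.
Tool frame: the origin (TCP) lies on the centre line of the jaws, within the pads' length; the fingertips stand 22 mm ahead of it and the grasp point (between the pads) lies 3 mm ahead of it (tip_reach is the x of the fingertips in the tool frame, in m); x points along the fingers, z is the direction in which the jaws open and shut, and the axes are right-handed (so a half turn about x gives the same grasp; the last joint's range is limited). The gripper opens to 92 mm and grips with 3 to 60 N. Pads are 19 mm wide; open, the fingers measure 130 mm over their backs; the gripper's body (75 mm by 190 mm) begins 47 mm behind the grasp point.
Start: joints at [58.407, 24.895, 1.432, 90.138, -0.665, 64.973, -4.303], TCP at [0.271, -0.563, 0.249] pointing down, gripper open.
Joint ranges: [-149.89, 149.89], [-25.12, 119.58], [-72.63, 75.52], [4.76, 147.25], [-75.54, 255.54], [6.69, 114.76], [-157.13, 157.13]. Speed limits (degrees/s): [127.2, 127.2, 172.46, 172.46, 180, 180, 180].

INTERFACE

Orientations are given as [roll, pitch, yaw] about the fixed x, y, z axes, in that order (R = Rz(yaw) Ry(pitch) Rx(roll)).
In Python, from cell import * gives the robot as it stands.
- The arm moves only by the shell command python3 -m pendant 'ROWS' [FORCE]. ROWS is a JSON object of lists of equal length, an entry for each row: "slide": the shift along the tool's x, y, z in m, a list of three; "roll": the turn about the tool's x in rad; "jaw": the closure in counts, from 0 (fully open) to 255 (shut). In form: {"slide": [[x, y, z], ...], "roll": [roll, ...], "jaw": [jaw, ...]}. A call has exactly 10 rows; each row is the pose to reach, as a shift and turn from the pose commanded when the call began, along the tool's axes at that moment; what a row does not reach only later rows make up. A row lasts 1/10 s, in which the tool goes at most 50 mm and 8.59 degrees, less where a joint would pass 70% of its speed; a pose out of reach is approached as far as the arm can. A call with a gripper value outside its range is refused whole. The fingers move at their own pace and stop on an object; FORCE is the grip in N (left out, the last holds). Time passes only in rows, so rows that repeat a pose let the fingers close, or fill a call up. It gives the time, the measured TCP pose, the force and the opening at its end, in the units of the state.
- read_state(): the state, without advancing time (a new reading comes with each control period).
- get_image(name): name is "side" or "top" or "wrist"; returns a dict with "image" (384x512x3 uint8, red, green, blue), "depth" (384x512 float32, m along the optical axis (not along the pixel's ray), 0 where there is no reading), "camera_matrix" (3x3 intrinsics, pixels), "k1" (the pictures are not rectified: a ray, as slopes to the right and down, at radius r is drawn at 1 + k1 r^2 times it, then the intrinsics apply), "T" (4x4, takes a point from camera to world coordinates). Camera axes: x right, y up, looking along -z (the intrinsics and any distortion apply to the point x, -y, -z); pixel columns grow to the right and rows downward; lengths in m; the calibration is good to about 2 mm. A picture is of the moment at which its call begins.
- job_done(): hands the job in, once; it reports no verdict.
The state is a dict: "time": time; "qpos": joint angles; "joint_vel": joint speeds; "joint_efforts": joint torques, N m; "eef_pos": TCP position; "tcp_rot": TCP orientation; "ft_force": force on the tool from outside, world axes, zero at the start; "torque": the same for the moment, N m; "opening": finger opening in m.
Only numpy, scipy, OpenCV 4.12 (cv2) and the standard library are available. Lean on these libraries where they do the work, as an engineer would, in place of code of your own. Each camera call takes 0.05 s, during which the arm holds its last target.

TASK

Set the pasta sheeter for ravioli sheet: wind its handwheel clockwise until the upper roll just touches the lower one, without forcing the screw, then wind it back counter-clockwise. The wheel has lost motion on its screw, so first turn until you feel it pick up the load, and only from there count one full turn, which opens the rolls to 1 mm; then let go of the wheel, and leave the tools lying on and around the sheeter where they are.

Things in the scene. Friction and masses are not known exactly. Their poses are not given: they have to be found in the camera images.
- sheeter: Bench-top pasta sheeter, fixed: white frame with two steel rolls (60 mm dia., 262 mm long) one above the other between two cheeks, motor box on its left (+y) end. Origin on the bench under the handwheel's axis; y runs along the rolls, z up. Base 240 x 340 mm, bridge top 187 mm high; with the motor box it spans y from -170 to +243 mm.
- wheel_axis (a point): Centre of the handwheel, on its vertical axis, at rim height (236 mm above the bench). Aluminium wheel, rim 144 mm over all, rim bar 14 mm thick (top at 243 mm), three 10 mm spokes, hub 42 mm dia. up to 257 mm. Clockwise seen from above lowers the upper roll, counter-clockwise raises it: 1 mm per full turn (right-hand screw).
- knob_mid (a point): Middle of the handwheel's crank knob, half-way up: upright black cylinder 24 mm dia., 50 mm tall (247 to 297 mm above the bench), standing on the rim 65 mm from the wheel's axis and turning freely on its own pin, so it can be held while the hand goes round.
- handwheel: The handwheel itself; origin on its axis 222 mm above the bench, x axis towards the crank knob, z up. It stays where it is left. In its lost motion (0.2 to 0.7 turn in all, different each day; at the start it stands somewhere within it) the knob needs about 0.5 N; driving the screw takes about 10 N at the knob. When the rolls touch, this jumps to about 14 N.
- upper_roll_mid (a point): Middle of the upper roll, on its axis. It stands 122 mm above the bench when the rolls just touch, and the gap between the rolls is its height above that: 0.25 to 0.7 mm at the start. The reading is far too coarse to set the gap by.
- screw_nut: Brass nut of the lifting screw under the wheel, 68 mm dia., 12 mm high, with a short arm held against a stop by a preloaded overload spring. Its axes are those of the sheeter. If the wheel is forced clockwise on touching rolls with more than about 14 N at the knob, the nut starts to twist clockwise; at about 25 N it has twisted 0.12 rad, which is too much.
- dough_scraper_mid (a point): Bystander: loose dough scraper, steel blade with wooden back, 90 x 110 x 16 mm, lying flat on top of the motor box (174 mm up); the point is its middle.
- ravioli_stamp_mid (a point): Bystander: square ravioli stamp 55 mm wide, 68 mm tall with turned wooden handle, beside the sheeter's right cheek; the point is its middle.
- flour_brush_mid (a point): Bystander: loose wooden flour brush 200 mm long, lying on the sheeter's infeed tray (102 mm up) on the robot's side of the rolls; the point is its middle.

How it is judged (in metres and radians):
On the way:
1. the upper roll has been wound down until it touches the lower roll (gap below 0.03 mm) (z of upper_roll_mid in the frame of sheeter below 0.12203 m), for 0.1 s.
At the end, for the whole second after the job is handed in: The roll gap is 1 mm, give or take 0.1 mm (about a tenth of a turn), the wheel and roll are at rest, and the scraper, stamp and brush lying on and beside the sheeter have not been shifted by more than 30 mm (z of upper_roll_mid in the frame of sheeter between 0.1229 and 0.1231 m and angular speed of handwheel below 0.05 rad/s and distance of each of dough_scraper_mid, ravioli_stamp_mid, flour_brush_mid from where it was at the start of the episode below 0.03 m); the robot touches nothing.
It fails at once if the screw is forced: its nut is twisted by more than 0.12 rad against the overload spring (angle between the x axis of screw_nut and the x axis of sheeter, either way round above 0.12 rad).
It fails at once if a bystander is shifted by more than 30 mm (distance of any of dough_scraper_mid, ravioli_stamp_mid, flour_brush_mid from where it was at the start of the episode above 0.03 m).
It also fails if it takes over 72 s, if anything falls off the work surface, if the arm or the gripper's body presses on something with over 40 N, if the wrist force passes 120 N, or if a joint passes its speed limit or range.

## Working session

There is one attempt and no reset: what is moved stays moved. The work goes in short steps, Python scripts to look and compute and a shell command to move; the robot and the scene stay as the last step left them, time stands still between calls to the robot, and variables do not carry over. Pictures are saved under pics/ and viewed, and the job is handed in when it is done.

```bash
ls; mkdir -p pics
python3 - <<'E'
from cell import *
import cv2,numpy as np
s=read_state(); print({k:np.round(v,3).tolist() for k,v in s.items()})
for n in ["side","top","wrist"]:
    g=get_image(n); cv2.imwrite(f"pics/{n}0.png",cv2.cvtColor(g["image"],cv2.COLOR_RGB2BGR)); np.savez(f"pics/{n}0.npz",**g)
    print(n,np.round(g["T"],3).tolist(),g["camera_matrix"].tolist(),g["k1"])
E
```

```text
pics
{'time': 0.0, 'qpos': [58.407, 24.935, 1.429, 90.188, -0.666, 64.974, -4.304], 'joint_vel': [-0.023, -0.017, 0.058, 0.064, -0.02, 0.03, -0.004], 'joint_efforts': [0.0, -66.786, 0.984, -31.446, -0.061, 0.043, 0.0], 'eef_pos': [0.271, -0.563, 0.248], 'tcp_rot': [-175.778, 89.911, 119.932], 'ft_force': [0.69, 0.168, 0.499], 'torque': [0.003, 0.049, 0.016], 'opening': 0.092}
side [[-0.721, -0.474, 0.506, 1.1], [0.693, -0.475, 0.543, 0.636], [-0.017, 0.742, 0.671, 0.93], [0.0, 0.0, 0.0, 1.0]] [[483.21257595790166, 0.0, 260.4597700160871], [0.0, 483.21257595790166, 191.45390083211618], [0.0, 0.0, 1.0]] 0.045307253143267764
top [[-0.019, 0.981, -0.193, 0.387], [-1.0, -0.015, 0.022, 0.043], [0.019, 0.193, 0.981, 1.04], [0.0, 0.0, 0.0, 1.0]] [[369.640689264285, 0.0, 252.03802224235253], [0.0, 369.640689264285, 192.40433231060356], [0.0, 0.0, 1.0]] -0.12328939056582819
wrist [[0.434, 0.869, 0.24, 0.334], [-0.901, 0.419, 0.113, -0.531], [-0.002, -0.265, 0.964, 0.384], [0.0, 0.0, 0.0, 1.0]] [[292.3608536967761, 0.0, 259.4626795069536], [0.0, 292.3608536967761, 190.87642089737088], [0.0, 0.0, 1.0]] -0.0051170166906190796
```

View pics/side0.png

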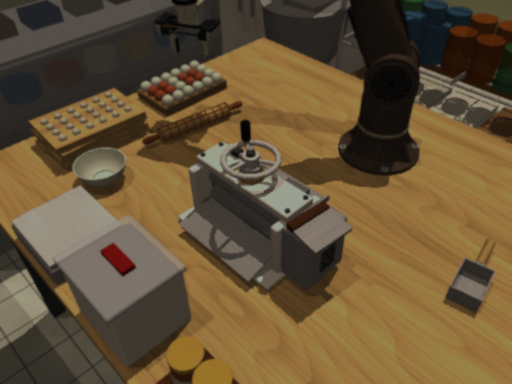

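View pics/top0.png

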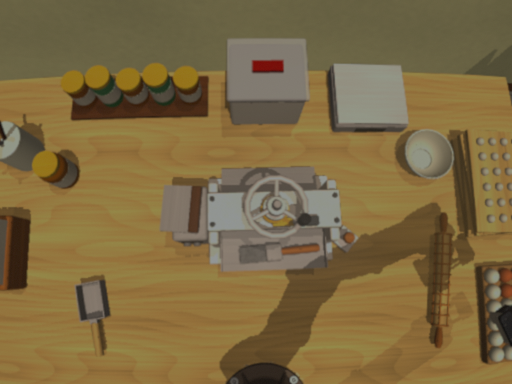

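Top view: the wheel centre is near (275,207) and the black knob near (307,220). The brush lies below the wheel at (280,252), the scraper at (188,210), and the stamp at (345,238). Side view: the knob is at about (245,130) and the hub at (250,155).

```bash
cat > h.py <<'E'
import numpy as np,cv2
def ray(g,u,v):
    K=g["camera_matrix"];k=float(g["k1"])
    d=np.array([(u-K[0,2])/K[0,0],(v-K[1,2])/K[1,1]]);p=d.copy()
    for _ in range(20): p=d/(1+k*(p@p))
    T=g["T"]; w=T[:3,:3]@np.array([p[0],-p[1],-1]); return T[:3,3],w
def onz(g,u,v,z):
    o,w=ray(g,u,v); return o+w*(z-o[2])/w[2]
def tri(g1,p1,g2,p2):
    o,a=ray(g1,*p1);q,b=ray(g2,*p2)
    t=np.linalg.lstsq(np.c_[a,-b],q-o,rcond=None)[0]
    A=o+a*t[0];B=q+b*t[1]; return (A+B)/2,np.linalg.norm(A-B)
def proj(g,P):
    T=g["T"];c=T[:3,:3].T@(np.array(P)-T[:3,3]);x,y=c[0]/-c[2],-c[1]/-c[2];s=1+float(g["k1"])*(x*x+y*y)
    K=g["camera_matrix"];return K[0,0]*x*s+K[0,2],K[1,1]*y*s+K[1,2]
E
python3 - <<'E'
from h import *
t=dict(np.load("pics/top0.npz"));s=dict(np.load("pics/side0.npz"))
for n,g,(x0,x1,y0,y1) in (("top",t,(200,370,140,290)),("side",s,(180,350,100,290))):
    im=cv2.cvtColor(g["image"],cv2.COLOR_RGB2BGR)[y0:y1,x0:x1]
    cv2.imwrite(f"pics/{n}0z.png",cv2.resize(im,None,fx=3.5 if n=="top" else 3,fy=3.5 if n=="top" else 3,interpolation=cv2.INTER_CUBIC))
# black blobs
for n,g,(x0,x1,y0,y1) in (("top",t,(285,330,200,235)),("side",s,(230,262,112,150))):
    m=np.zeros(g["image"].shape[:2],np.uint8); m[y0:y1,x0:x1]=(g["image"].max(2)[y0:y1,x0:x1]<60)
    k,l,st,c=cv2.connectedComponentsWithStats(m)
    for i in range(1,k):
        if st[i,4]>15: print(n,st[i],c[i], np.median(g["depth"][l==i]))
# depth points near wheel height in top
for n,g in (("top",t),("side",s)):
    pts=[]
    for v in range(384):
        for u in range(512):
            d=g["depth"][v,u]
            if d>0:
                o,w=ray(g,u,v);P=o+w*d
                if P[2]>.215 and .3<P[0]<.7 and abs(P[1])<.3: pts.append(P)
    pts=np.array(pts); rim=pts[pts[:,2]<.25];hub=pts[(pts[:,2]>.250)&(pts[:,2]<.26)];kn=pts[pts[:,2]>.265]
    print(n,len(pts),rim.min(0),rim.max(0),"hub",np.median(hub,0),"kn",len(kn),kn.mean(0),kn.min(0),kn.max(0))
    # circle fit
    r=rim[:,:2]; A=np.c_[2*r,np.ones(len(r))]
    for _ in range(6):
        x=np.linalg.lstsq(A,(r**2).sum(1),rcond=None)[0]; R=np.sqrt(x[2]+x[:2]@x[:2]); k=abs(np.hypot(*(r-x[:2]).T)-R)<.012; r=r[k];A=A[k]
    print(x[:2],R,len(r))
E
```

```text
top [298 214  13  11 113] [304.07964602 219.30973451] 0.74871784
side [241 120   9  24 193] [245.09326425 130.84974093] 1.1345053
side [234 147   8   3  16] [237.75   148.3125] 1.1976814
top 1873 [ 0.44341867 -0.09585609  0.21732304] [0.58405663 0.04355321 0.24999889] hub [ 0.50990116 -0.02696369  0.25163488] kn 183 [ 0.48686709 -0.06455118  0.28734523] [ 0.46671581 -0.09100954  0.26502207] [ 0.52163287 -0.01973261  0.30071938]
[ 0.51353536 -0.025379  ] 0.06214250309158268 952
side 1628 [ 0.44497464 -0.09406211  0.21506337] [0.58580028 0.04756813 0.24989812] hub [ 0.50833151 -0.02724438  0.25491064] kn 179 [ 0.4883217  -0.06507357  0.28112461] [ 0.46698214 -0.08960077  0.26507739] [ 0.52215737 -0.01652371  0.29829987]
[ 0.51596788 -0.02206825] 0.06149407527878978 572
```

```bash
python3 -m pendant --help | head -30
```

```text
invalid input: not JSON, or not a number
```

View pics/top0z.png

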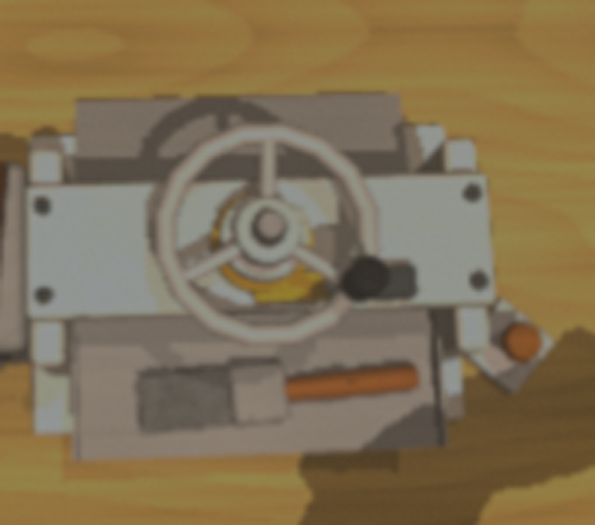

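View pics/side0z.png

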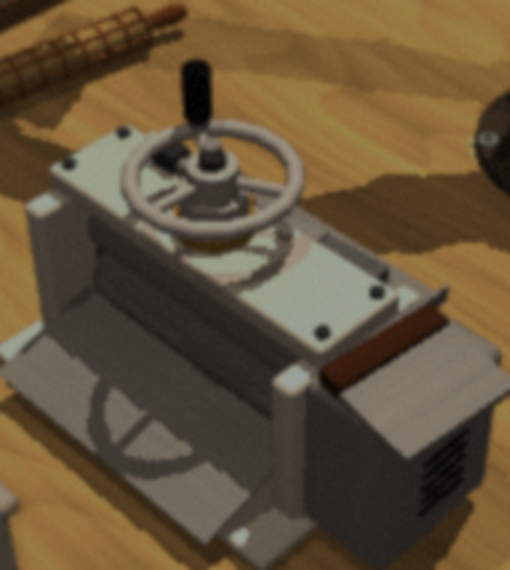

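Run:
```python
from h import *
t=dict(np.load("pics/top0.npz"));s=dict(np.load("pics/side0.npz"))
# light rim from depth band in image -> fitted ellipse centre (outer contour)
for n,g in (("top",t),("side",s)):
    H=np.zeros((384,512));XY=np.zeros((384,512,2))
    for v in range(384):
        for u in range(512):
            d=g["depth"][v,u]
            if d>0:
                o,w=ray(g,u,v);P=o+w*d;H[v,u]=P[2];XY[v,u]=P[:2]
    rr=np.hypot(XY[...,0]-.514,XY[...,1]+.024)
    m=(H>.228)&(H<.25)&(rr<.08)&(rr>.05)
    pts=XY[m]; hh=H[m]
    from scipy.optimize import least_squares
    f=lambda p:np.hypot(pts[:,0]-p[0],pts[:,1]-p[1])-p[2]
    r=least_squares(f,[.514,-.024,.065],loss="soft_l1",f_scale=.003); print(n,r.x,len(pts),hh.max())
    hb=(H>.252)&(H<.262)&(rr<.03); print("hub",XY[hb].min(0),XY[hb].max(0),(XY[hb].min(0)+XY[hb].max(0))/2)
    k=(H>.29)&(rr>.03)&(rr<.1);print("knobtop",XY[k].mean(0),k.sum())
    kk=(H>.262)&(rr>.03)&(rr<.1);print("knob",XY[kk].min(0),XY[kk].max(0),np.argwhere(kk).min(0),np.argwhere(kk).max(0))
print(tri(t,(304,219),s,(245,131)))
```

```text
top [ 0.51290506 -0.02581132  0.0632027 ] 1111 0.24827923765780546
hub [ 0.49422702 -0.04503176] [ 0.53144491 -0.0080127 ] [ 0.51283596 -0.02652223]
knobtop [ 0.47794277 -0.07940627] 109
knob [ 0.46671581 -0.09100954] [ 0.4894699  -0.06783627] [213 297] [225 310]
side [ 0.5168116  -0.02084575  0.06384898] 886 0.24934826355082595
hub [ 0.50296914 -0.03406941] [ 0.52538111 -0.01267434] [ 0.51417512 -0.02337187]
knobtop [ 0.48091161 -0.07639109] 56
knob [ 0.46698214 -0.08960077] [ 0.4924706  -0.06422048] [120 240] [136 250]
(array([ 0.47933286, -0.08122107,  0.26858291]), np.float64(0.0031479036260320566))
```

```bash
cat > st.py <<'E'
from cell import *
from scipy.spatial.transform import Rotation as Ro
import numpy as np, json
def R(s): r=s["tcp_rot"]; return Ro.from_euler("xyz",r,degrees=True).as_matrix()
E
python3 - <<'E'
from st import *
s=read_state();M=R(s);print(M.round(4));p=np.array(s["eef_pos"]);print(p)
for P in ([.36,-.40,.36],[.479,-.0785,.36]): print((M.T@(np.array(P)-p)).round(4))
for P in ([0,0,.1],): print((M.T@np.array(P)).round(4))
E
```

```text
[[-6.000e-04  9.010e-01  4.338e-01]
 [ 1.000e-03  4.338e-01 -9.010e-01]
 [-1.000e+00 -1.000e-04 -1.200e-03]]
[ 0.27099144 -0.5628074   0.24811344]
[-0.1118  0.1508 -0.1082]
[-0.1115  0.3975 -0.3462]
[-0.1    -0.     -0.0001]
```

```bash
python3 -m pendant '{"slide":[[-0.04,0.01,-0.01],[-0.08,0.03,-0.026],[-0.112,0.062,-0.054],[-0.112,0.096,-0.084],[-0.112,0.13,-0.113],[-0.112,0.164,-0.143],[-0.112,0.198,-0.172],[-0.112,0.232,-0.202],[-0.112,0.266,-0.232],[-0.112,0.300,-0.261]],"roll":[0,0,0,0,0,0,0,0,0,0],"jaw":[0,0,0,0,0,0,0,0,0,0]}' 45
python3 - <<'E'
from st import *
s=read_state();M=R(s);p=np.array(s["eef_pos"]);print(p,s["ft_force"])
print((M.T@(np.array([.479,-.0785,.36])-p)).round(4))
E
```

```text
time: 1.15
eef_pos: [0.4284, -0.1959, 0.3608]
tcp_rot: [-13.9, 90.0, -78.2]
ft_force: [1.0, 0.0, 1.2]
opening: 0.0919
[ 0.42841701 -0.1959412   0.36076762] [0.98503451 0.02806943 1.19302576]
[ 0.0007  0.0965 -0.0839]
```

```bash
python3 -m pendant '{"slide":[[0,0.034,-0.03],[0,0.066,-0.058],[0,0.0975,-0.085],[0.01,0.0975,-0.085],[0.02,0.0975,-0.085],[0.02,0.0975,-0.085],[0.02,0.0975,-0.085],[0.02,0.0975,-0.085],[0.02,0.0975,-0.085],[0.02,0.0975,-0.085]],"roll":[0,0,0,0,0,0,0,0,0,0],"jaw":[0,0,0,0,0,0,0,0,0,0]}'
python3 - <<'E'
from st import *
import cv2
from h import *
s=read_state();M=R(s);p=np.array(s["eef_pos"]);print(p,s["ft_force"])
g=get_image("wrist");cv2.imwrite("pics/w1.png",cv2.cvtColor(g["image"],cv2.COLOR_RGB2BGR));np.savez("pics/w1.npz",**g)
print(proj(g,p+M@[.022,0,0]),proj(g,[.479,-.0785,.297]),proj(g,[.514,-.0245,.257]))
E
```

```text
time: 2.15
eef_pos: [0.4793, -0.0793, 0.341]
tcp_rot: [51.0, 90.0, -13.4]
ft_force: [-0.1, -0.6, -0.6]
opening: 0.0917
[ 0.47925988 -0.07928229  0.34104572] [-0.1472001  -0.62368857 -0.56113246]
(np.float64(261.57207081160203), np.float64(234.98642263742374)) (np.float64(260.09161405771266), np.float64(221.0881901353655)) (np.float64(214.70974744220558), np.float64(131.77511198985724))
```

View pics/w1.png

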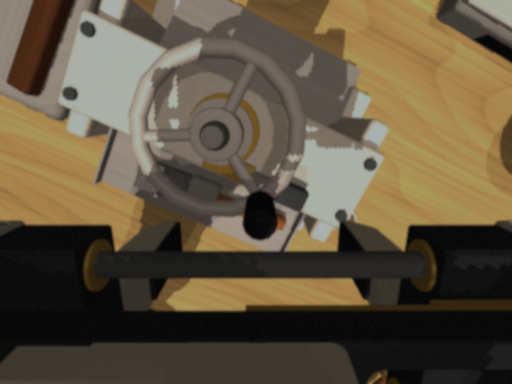

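Wrist view: the knob is at (261,217), between the open fingers, and the hub is at (213,135). Both are within about 3 px of the prediction. Next I descend and grip.

```bash
python3 -m pendant '{"slide":[[0.02,0,0],[0.04,0,0],[0.06,0,0],[0.06,0,0],[0.06,0,0],[0.06,0,0],[0.06,0,0],[0.06,0,0],[0.06,0,0],[0.06,0,0]],"roll":[0,0,0,0,0,0,0,0,0,0],"jaw":[100,140,160,255,255,255,255,255,255,255]}' 45
python3 - <<'E'
from st import *
s=read_state();M=R(s);p=np.array(s["eef_pos"]);print(p,s["ft_force"],s["opening"]);print(M.round(4))
E
```

```text
time: 3.2
eef_pos: [0.4793, -0.0791, 0.281]
tcp_rot: [32.2, 90.0, -32.1]
ft_force: [-0.1, -0.3, 1.7]
opening: 0.0233
[ 0.47929878 -0.07908499  0.28102259] [-0.05446713 -0.34452305  1.65872236] 0.023347074422319685
[[ 4.000e-04  9.011e-01  4.336e-01]
 [-3.000e-04  4.336e-01 -9.011e-01]
 [-1.000e+00  3.000e-04  4.000e-04]]
```

```bash
cat > arc.py <<'E'
# usage: arc.py phi_cmd_deg dphi(+cw) [cy cz rho] ; prints rows rel. to commanded pose on circle
import sys,numpy as np
a,d=map(float,sys.argv[1:3]);r=float(sys.argv[3]) if len(sys.argv)>3 else .0648
p=np.radians(a);o=[]
for i in range(1,11):
    q=np.radians(a+d*i/10);o.append("[0,%.4f,%.4f]"%(r*(np.cos(q)-np.cos(p)),r*(np.sin(q)-np.sin(p))))
print(",".join(o))
E
cat > rd.py <<'E'
from st import *
import os
C=np.array(json.load(open("c.json"))) if os.path.exists("c.json") else np.array([.514,-.0245])
Y=np.array([.9011,.4336]);Z=np.array([.4336,-.9011])
s=read_state();p=np.array(s["eef_pos"])[:2]-C;q=np.array([p@Y,p@Z]);phi=np.degrees(np.arctan2(q[1],q[0]))
f=np.array(s["ft_force"]);F=np.array([f[:2]@Y,f[:2]@Z]);n=q/np.hypot(*q);t=np.array([-n[1],n[0]])
print("t %.2f phi %.2f r %.4f z %.4f Ft(cw) %.2f Fr %.2f Fz %.2f open %.4f"%(s["time"],phi%360,np.hypot(*q),s["eef_pos"][2],F@t,F@n,f[2],s["opening"]))
open("log.txt","a").write(json.dumps([float(s["time"]),*map(float,s["eef_pos"]),*map(float,f)])+"\n")
E
python3 rd.py; python3 arc.py 148.2 40
```

```text
t 3.20 phi 148.14 r 0.0647 z 0.2810 Ft(cw) -0.14 Fr 0.32 Fz 1.66 open 0.0233
[0,-0.0022,-0.0039],[0,-0.0042,-0.0080],[0,-0.0059,-0.0122],[0,-0.0073,-0.0165],[0,-0.0084,-0.0209],[0,-0.0091,-0.0254],[0,-0.0096,-0.0299],[0,-0.0097,-0.0344],[0,-0.0096,-0.0389],[0,-0.0091,-0.0434]
```

```bash
python3 -m pendant '{"slide":[[0,-0.0022,-0.0039],[0,-0.0042,-0.0080],[0,-0.0059,-0.0122],[0,-0.0073,-0.0165],[0,-0.0084,-0.0209],[0,-0.0091,-0.0254],[0,-0.0096,-0.0299],[0,-0.0097,-0.0344],[0,-0.0096,-0.0389],[0,-0.0091,-0.0434]],"roll":[0,0,0,0,0,0,0,0,0,0],"jaw":[255,255,255,255,255,255,255,255,255,255]}'; python3 rd.py; python3 arc.py 188.2 30
```

```text
time: 4.2
eef_pos: [0.4527, -0.0446, 0.2809]
tcp_rot: [15.8, 89.9, -48.5]
ft_force: [5.3, -10.1, 0.8]
opening: 0.0236
t 4.20 phi 187.56 r 0.0645 z 0.2809 Ft(cw) -11.29 Fr -1.90 Fz 0.84 open 0.0236
[0,0.0006,-0.0033],[0,0.0013,-0.0067],[0,0.0022,-0.0099],[0,0.0033,-0.0131],[0,0.0046,-0.0163],[0,0.0060,-0.0194],[0,0.0076,-0.0224],[0,0.0093,-0.0253],[0,0.0112,-0.0281],[0,0.0132,-0.0308]
```

```bash
python3 arc.py 188.2 38
```

```text
[0,0.0008,-0.0042],[0,0.0018,-0.0084],[0,0.0031,-0.0125],[0,0.0047,-0.0165],[0,0.0065,-0.0204],[0,0.0086,-0.0241],[0,0.0109,-0.0277],[0,0.0135,-0.0312],[0,0.0163,-0.0345],[0,0.0193,-0.0375]
```

```bash
python3 -m pendant '{"slide":[[0,0.0008,-0.0042],[0,0.0018,-0.0084],[0,0.0031,-0.0125],[0,0.0047,-0.0165],[0,0.0065,-0.0204],[0,0.0086,-0.0241],[0,0.0109,-0.0277],[0,0.0135,-0.0312],[0,0.0163,-0.0345],[0,0.0193,-0.0375]],"roll":[0,0,0,0,0,0,0,0,0,0],"jaw":[255,255,255,255,255,255,255,255,255,255]}'; python3 rd.py; for a in 226.2 231.2 236.2 241.2; do python3 arc.py $a 5; done
```

```text
time: 5.2
eef_pos: [0.4528, -0.0042, 0.2806]
tcp_rot: [-44.0, 89.8, -108.4]
ft_force: [-2.6, -9.6, 7.0]
opening: 0.0233
t 5.20 phi 224.06 r 0.0645 z 0.2806 Ft(cw) -9.91 Fr -0.58 Fz 6.99 open 0.0233
[0,0.0004,-0.0004],[0,0.0008,-0.0008],[0,0.0012,-0.0012],[0,0.0017,-0.0015],[0,0.0021,-0.0019],[0,0.0025,-0.0023],[0,0.0029,-0.0027],[0,0.0034,-0.0030],[0,0.0038,-0.0034],[0,0.0042,-0.0037]
[0,0.0004,-0.0004],[0,0.0009,-0.0007],[0,0.0013,-0.0010],[0,0.0018,-0.0014],[0,0.0022,-0.0017],[0,0.0027,-0.0021],[0,0.0032,-0.0024],[0,0.0036,-0.0027],[0,0.0041,-0.0030],[0,0.0046,-0.0033]
[0,0.0005,-0.0003],[0,0.0009,-0.0006],[0,0.0014,-0.0009],[0,0.0019,-0.0012],[0,0.0024,-0.0015],[0,0.0029,-0.0018],[0,0.0034,-0.0021],[0,0.0038,-0.0024],[0,0.0043,-0.0027],[0,0.0048,-0.0029]
[0,0.0005,-0.0003],[0,0.0010,-0.0005],[0,0.0015,-0.0008],[0,0.0020,-0.0011],[0,0.0025,-0.0013],[0,0.0030,-0.0016],[0,0.0035,-0.0018],[0,0.0040,-0.0020],[0,0.0046,-0.0023],[0,0.0051,-0.0025]
```

```bash
python3 -m pendant '{"slide":[[0,0.0004,-0.0004],[0,0.0008,-0.0008],[0,0.0012,-0.0012],[0,0.0017,-0.0015],[0,0.0021,-0.0019],[0,0.0025,-0.0023],[0,0.0029,-0.0027],[0,0.0034,-0.0030],[0,0.0038,-0.0034],[0,0.0042,-0.0037]],"roll":[0,0,0,0,0,0,0,0,0,0],"jaw":[255,255,255,255,255,255,255,255,255,255]}'; python3 rd.py
```

```text
time: 6.2
eef_pos: [0.4547, 0.0009, 0.2806]
tcp_rot: [-51.1, 89.8, -115.6]
ft_force: [-2.2, -9.9, 7.3]
opening: 0.0231
t 6.20 phi 228.88 r 0.0646 z 0.2806 Ft(cw) -9.96 Fr -1.86 Fz 7.34 open 0.0231
```

```bash
for a in 231.2 237.2 243.2 249.2 255.2; do python3 arc.py $a 6; done
```

```text
[0,0.0005,-0.0004],[0,0.0011,-0.0008],[0,0.0016,-0.0013],[0,0.0022,-0.0017],[0,0.0027,-0.0021],[0,0.0033,-0.0024],[0,0.0038,-0.0028],[0,0.0044,-0.0032],[0,0.0049,-0.0036],[0,0.0055,-0.0040]
[0,0.0006,-0.0004],[0,0.0011,-0.0007],[0,0.0017,-0.0011],[0,0.0023,-0.0014],[0,0.0029,-0.0018],[0,0.0035,-0.0021],[0,0.0041,-0.0024],[0,0.0047,-0.0027],[0,0.0053,-0.0031],[0,0.0059,-0.0034]
[0,0.0006,-0.0003],[0,0.0012,-0.0006],[0,0.0018,-0.0009],[0,0.0024,-0.0012],[0,0.0031,-0.0014],[0,0.0037,-0.0017],[0,0.0043,-0.0020],[0,0.0049,-0.0022],[0,0.0056,-0.0025],[0,0.0062,-0.0027]
[0,0.0006,-0.0002],[0,0.0013,-0.0005],[0,0.0019,-0.0007],[0,0.0026,-0.0009],[0,0.0032,-0.0011],[0,0.0038,-0.0013],[0,0.0045,-0.0015],[0,0.0051,-0.0017],[0,0.0058,-0.0019],[0,0.0065,-0.0021]
[0,0.0007,-0.0002],[0,0.0013,-0.0003],[0,0.0020,-0.0005],[0,0.0026,-0.0006],[0,0.0033,-0.0008],[0,0.0040,-0.0009],[0,0.0046,-0.0010],[0,0.0053,-0.0012],[0,0.0060,-0.0013],[0,0.0066,-0.0014]
```

```bash
python3 -m pendant '{"slide":[[0,0.0005,-0.0004],[0,0.0011,-0.0008],[0,0.0016,-0.0013],[0,0.0022,-0.0017],[0,0.0027,-0.0021],[0,0.0033,-0.0024],[0,0.0038,-0.0028],[0,0.0044,-0.0032],[0,0.0049,-0.0036],[0,0.0055,-0.0040]],"roll":[0,0,0,0,0,0,0,0,0,0],"jaw":[255,255,255,255,255,255,255,255,255,255]}'; python3 rd.py
```

```text
time: 7.2
eef_pos: [0.4576, 0.007, 0.2805]
tcp_rot: [-58.9, 89.7, -123.4]
ft_force: [-4.9, -9.9, 8.4]
opening: 0.023
t 7.20 phi 234.86 r 0.0646 z 0.2805 Ft(cw) -11.01 Fr -0.53 Fz 8.37 open 0.0230
```

```bash
python3 -m pendant '{"slide":[[0,0.0006,-0.0004],[0,0.0011,-0.0007],[0,0.0017,-0.0011],[0,0.0023,-0.0014],[0,0.0029,-0.0018],[0,0.0035,-0.0021],[0,0.0041,-0.0024],[0,0.0047,-0.0027],[0,0.0053,-0.0031],[0,0.0059,-0.0034]],"roll":[0,0,0,0,0,0,0,0,0,0],"jaw":[255,255,255,255,255,255,255,255,255,255]}'; python3 rd.py
```

```text
time: 8.2
eef_pos: [0.4612, 0.0128, 0.2805]
tcp_rot: [-64.7, 89.7, -129.1]
ft_force: [-6.3, -8.7, 8.3]
opening: 0.023
t 8.20 phi 240.93 r 0.0647 z 0.2805 Ft(cw) -10.72 Fr 0.14 Fz 8.29 open 0.0230
```

```bash
python3 -m pendant '{"slide":[[0,0.0006,-0.0003],[0,0.0012,-0.0006],[0,0.0018,-0.0009],[0,0.0024,-0.0012],[0,0.0031,-0.0014],[0,0.0037,-0.0017],[0,0.0043,-0.0020],[0,0.0049,-0.0022],[0,0.0056,-0.0025],[0,0.0062,-0.0027]],"roll":[0,0,0,0,0,0,0,0,0,0],"jaw":[255,255,255,255,255,255,255,255,255,255]}'; python3 rd.py
```

```text
time: 9.2
eef_pos: [0.4653, 0.0182, 0.2805]
tcp_rot: [-71.6, 89.7, -135.9]
ft_force: [-7.0, -7.2, 9.0]
opening: 0.0232
t 9.20 phi 246.93 r 0.0647 z 0.2805 Ft(cw) -10.04 Fr 0.52 Fz 8.98 open 0.0232
```

```bash
python3 -m pendant '{"slide":[[0,0.0006,-0.0002],[0,0.0013,-0.0005],[0,0.0019,-0.0007],[0,0.0026,-0.0009],[0,0.0032,-0.0011],[0,0.0038,-0.0013],[0,0.0045,-0.0015],[0,0.0051,-0.0017],[0,0.0058,-0.0019],[0,0.0065,-0.0021]],"roll":[0,0,0,0,0,0,0,0,0,0],"jaw":[255,255,255,255,255,255,255,255,255,255]}'; python3 rd.py
```

```text
time: 10.2
eef_pos: [0.47, 0.0231, 0.2804]
tcp_rot: [-76.9, 89.7, -141.3]
ft_force: [-7.6, -7.3, 9.8]
opening: 0.0232
t 10.20 phi 252.97 r 0.0648 z 0.2804 Ft(cw) -10.54 Fr -0.26 Fz 9.78 open 0.0232
```

```bash
python3 -m pendant '{"slide":[[0,0.0007,-0.0002],[0,0.0013,-0.0003],[0,0.0020,-0.0005],[0,0.0026,-0.0006],[0,0.0033,-0.0008],[0,0.0040,-0.0009],[0,0.0046,-0.0010],[0,0.0053,-0.0012],[0,0.0060,-0.0013],[0,0.0066,-0.0014]],"roll":[0,0,0,0,0,0,0,0,0,0],"jaw":[255,255,255,255,255,255,255,255,255,255]}'; python3 rd.py;  for a in 261.2 267.2 273.2 279.2 285.2 291.2 297.2 303.2 309.2; do python3 arc.py $a 6; done
```

```text
time: 11.2
eef_pos: [0.4752, 0.0275, 0.2804]
tcp_rot: [-81.2, 89.7, -145.5]
ft_force: [-7.9, -6.0, 10.6]
opening: 0.0231
t 11.20 phi 258.95 r 0.0649 z 0.2804 Ft(cw) -9.91 Fr -0.11 Fz 10.61 open 0.0231
[0,0.0007,-0.0001],[0,0.0013,-0.0002],[0,0.0020,-0.0003],[0,0.0027,-0.0004],[0,0.0034,-0.0004],[0,0.0040,-0.0005],[0,0.0047,-0.0006],[0,0.0054,-0.0006],[0,0.0061,-0.0006],[0,0.0067,-0.0007]
[0,0.0007,-0.0000],[0,0.0014,-0.0001],[0,0.0020,-0.0001],[0,0.0027,-0.0001],[0,0.0034,-0.0001],[0,0.0041,-0.0001],[0,0.0047,-0.0001],[0,0.0054,-0.0000],[0,0.0061,-0.0000],[0,0.0068,0.0000]
[0,0.0007,0.0000],[0,0.0014,0.0001],[0,0.0020,0.0001],[0,0.0027,0.0002],[0,0.0034,0.0003],[0,0.0041,0.0004],[0,0.0047,0.0004],[0,0.0054,0.0005],[0,0.0061,0.0006],[0,0.0067,0.0007]
[0,0.0007,0.0001],[0,0.0013,0.0002],[0,0.0020,0.0004],[0,0.0027,0.0005],[0,0.0033,0.0006],[0,0.0040,0.0008],[0,0.0047,0.0009],[0,0.0053,0.0011],[0,0.0060,0.0013],[0,0.0066,0.0014]
[0,0.0007,0.0002],[0,0.0013,0.0004],[0,0.0020,0.0006],[0,0.0026,0.0008],[0,0.0032,0.0010],[0,0.0039,0.0012],[0,0.0045,0.0014],[0,0.0052,0.0016],[0,0.0058,0.0019],[0,0.0064,0.0021]
[0,0.0006,0.0002],[0,0.0013,0.0005],[0,0.0019,0.0008],[0,0.0025,0.0010],[0,0.0031,0.0013],[0,0.0037,0.0016],[0,0.0044,0.0019],[0,0.0050,0.0022],[0,0.0056,0.0025],[0,0.0062,0.0028]
[0,0.0006,0.0003],[0,0.0012,0.0006],[0,0.0018,0.0010],[0,0.0024,0.0013],[0,0.0030,0.0016],[0,0.0036,0.0020],[0,0.0041,0.0023],[0,0.0047,0.0027],[0,0.0053,0.0030],[0,0.0059,0.0034]
[0,0.0006,0.0004],[0,0.0011,0.0008],[0,0.0017,0.0011],[0,0.0022,0.0015],[0,0.0028,0.0019],[0,0.0033,0.0023],[0,0.0039,0.0027],[0,0.0044,0.0032],[0,0.0049,0.0036],[0,0.0055,0.0040]
[0,0.0005,0.0004],[0,0.0010,0.0009],[0,0.0016,0.0013],[0,0.0021,0.0018],[0,0.0026,0.0022],[0,0.0031,0.0027],[0,0.0036,0.0031],[0,0.0041,0.0036],[0,0.0045,0.0041],[0,0.0050,0.0046]
```

```bash
python3 -m pendant '{"slide":[[0,0.0007,-0.0001],[0,0.0013,-0.0002],[-0.0002,0.0020,-0.0003],[-0.0004,0.0027,-0.0004],[-0.0006,0.0034,-0.0004],[-0.0008,0.0040,-0.0005],[-0.001,0.0047,-0.0006],[-0.001,0.0054,-0.0006],[-0.001,0.0061,-0.0006],[-0.001,0.0067,-0.0007]],"roll":[0,0,0,0,0,0,0,0,0,0],"jaw":[255,255,255,255,255,255,255,255,255,255]}'; python3 rd.py
```

```text
time: 12.2
eef_pos: [0.4803, 0.0309, 0.2807]
tcp_rot: [-88.2, 89.6, -152.5]
ft_force: [-7.6, -6.1, 4.9]
opening: 0.0237
t 12.20 phi 264.40 r 0.0648 z 0.2807 Ft(cw) -9.66 Fr -1.21 Fz 4.95 open 0.0237
```

```bash
python3 -m pendant '{"slide":[[0,0.0007,0],[0,0.0014,-0.0001],[0,0.0020,-0.0001],[0,0.0027,-0.0001],[0,0.0034,-0.0001],[0,0.0041,-0.0001],[0,0.0047,-0.0001],[0,0.0054,0],[0,0.0061,0],[0,0.0068,0]],"roll":[0,0,0,0,0,0,0,0,0,0],"jaw":[255,255,255,255,255,255,255,255,255,255]}'; python3 rd.py
```

```text
time: 13.2
eef_pos: [0.4863, 0.0342, 0.2807]
tcp_rot: [-92.3, 89.6, -156.7]
ft_force: [-8.9, -5.0, 6.4]
opening: 0.0234
t 13.20 phi 270.40 r 0.0649 z 0.2807 Ft(cw) -10.17 Fr -0.68 Fz 6.44 open 0.0234
```

```bash
python3 -m pendant '{"slide":[[0,0.0007,0],[0,0.0014,0.0001],[0,0.0020,0.0001],[0,0.0027,0.0002],[0,0.0034,0.0003],[0,0.0041,0.0004],[0,0.0047,0.0004],[0,0.0054,0.0005],[0,0.0061,0.0006],[0,0.0067,0.0007]],"roll":[0,0,0,0,0,0,0,0,0,0],"jaw":[255,255,255,255,255,255,255,255,255,255]}'; python3 rd.py
```

```text
time: 14.2
eef_pos: [0.4925, 0.0368, 0.2806]
tcp_rot: [-96.0, 89.6, -160.3]
ft_force: [-9.7, -3.5, 5.7]
opening: 0.0234
t 14.20 phi 276.34 r 0.0650 z 0.2806 Ft(cw) -10.34 Fr -0.10 Fz 5.68 open 0.0234
```

```bash
python3 -m pendant '{"slide":[[0,0.0007,0.0001],[0,0.0013,0.0002],[0,0.0020,0.0004],[0,0.0027,0.0005],[0,0.0033,0.0006],[0,0.0040,0.0008],[0,0.0047,0.0009],[0,0.0053,0.0011],[0,0.0060,0.0013],[0,0.0066,0.0014]],"roll":[0,0,0,0,0,0,0,0,0,0],"jaw":[255,255,255,255,255,255,255,255,255,255]}'; python3 rd.py
```

```text
time: 15.2
eef_pos: [0.4989, 0.0388, 0.2806]
tcp_rot: [-100.0, 89.6, -164.3]
ft_force: [-10.3, -2.9, 5.7]
opening: 0.0237
t 15.20 phi 282.30 r 0.0651 z 0.2806 Ft(cw) -10.65 Fr -0.44 Fz 5.75 open 0.0237
```

```bash
python3 -m pendant '{"slide":[[0,0.0007,0.0002],[0,0.0013,0.0004],[0,0.0020,0.0006],[0,0.0026,0.0008],[0,0.0032,0.0010],[0,0.0039,0.0012],[0,0.0045,0.0014],[0,0.0052,0.0016],[0,0.0058,0.0019],[0,0.0064,0.0021]],"roll":[0,0,0,0,0,0,0,0,0,0],"jaw":[255,255,255,255,255,255,255,255,255,255]}'; python3 rd.py
```

```text
time: 16.2
eef_pos: [0.5055, 0.0401, 0.2806]
tcp_rot: [-103.9, 89.6, -168.2]
ft_force: [-10.9, -0.8, 6.1]
opening: 0.023
t 16.20 phi 288.21 r 0.0652 z 0.2806 Ft(cw) -10.90 Fr 0.67 Fz 6.08 open 0.0230
```

```bash
python3 -m pendant '{"slide":[[0,0.0006,0.0002],[0,0.0013,0.0005],[0,0.0019,0.0008],[0,0.0025,0.0010],[0,0.0031,0.0013],[0,0.0037,0.0016],[0,0.0044,0.0019],[0,0.0050,0.0022],[0,0.0056,0.0025],[0,0.0062,0.0028]],"roll":[0,0,0,0,0,0,0,0,0,0],"jaw":[255,255,255,255,255,255,255,255,255,255]}'; python3 rd.py
```

```text
time: 17.2
eef_pos: [0.5123, 0.0408, 0.2806]
tcp_rot: [-109.2, 89.6, -173.5]
ft_force: [-9.8, -0.4, 5.5]
opening: 0.0234
t 17.20 phi 294.18 r 0.0653 z 0.2806 Ft(cw) -9.76 Fr -0.09 Fz 5.51 open 0.0234
```

```bash
python3 -m pendant '{"slide":[[0,0.0006,0.0003],[0,0.0012,0.0006],[0,0.0018,0.0010],[0,0.0024,0.0013],[0,0.0030,0.0016],[0,0.0036,0.0020],[0,0.0041,0.0023],[0,0.0047,0.0027],[0,0.0053,0.0030],[0,0.0059,0.0034]],"roll":[0,0,0,0,0,0,0,0,0,0],"jaw":[255,255,255,255,255,255,255,255,255,255]}'; python3 rd.py
```

```text
time: 18.2
eef_pos: [0.5191, 0.0407, 0.2806]
tcp_rot: [-113.0, 89.6, -177.2]
ft_force: [-10.2, 1.1, 6.0]
opening: 0.0232
t 18.20 phi 300.13 r 0.0654 z 0.2806 Ft(cw) -10.21 Fr 0.29 Fz 5.97 open 0.0232
```

```bash
python3 -m pendant '{"slide":[[0,0.0006,0.0004],[0,0.0011,0.0008],[0,0.0017,0.0011],[0,0.0022,0.0015],[0,0.0028,0.0019],[0,0.0033,0.0023],[0,0.0039,0.0027],[0,0.0044,0.0032],[0,0.0049,0.0036],[0,0.0055,0.0040]],"roll":[0,0,0,0,0,0,0,0,0,0],"jaw":[255,255,255,255,255,255,255,255,255,255]}'; python3 rd.py
```

```text
time: 19.2
eef_pos: [0.5258, 0.0399, 0.2807]
tcp_rot: [-117.5, 89.6, 178.3]
ft_force: [-9.2, 2.2, 4.5]
opening: 0.0233
t 19.20 phi 306.07 r 0.0655 z 0.2807 Ft(cw) -9.49 Fr 0.55 Fz 4.50 open 0.0233
```

```bash
python3 -m pendant '{"slide":[[0,0.0005,0.0004],[0,0.0010,0.0009],[0,0.0016,0.0013],[0,0.0021,0.0018],[0,0.0026,0.0022],[0,0.0031,0.0027],[0,0.0036,0.0031],[0,0.0041,0.0036],[0,0.0045,0.0041],[0,0.0050,0.0046]],"roll":[0,0,0,0,0,0,0,0,0,0],"jaw":[255,255,255,255,255,255,255,255,255,255]}'; python3 rd.py;for a in 315.2 321.2 327.2 333.2 339.2 345.2 351.2 357.2 363.2 369.2 375.2; do python3 arc.py $a 6; done
```

```text
time: 20.2
eef_pos: [0.5324, 0.0384, 0.2807]
tcp_rot: [-123.0, 89.6, 172.8]
ft_force: [-8.2, 4.2, 5.8]
opening: 0.0237
t 20.20 phi 311.98 r 0.0655 z 0.2807 Ft(cw) -9.08 Fr 1.72 Fz 5.77 open 0.0237
[0,0.0005,0.0005],[0,0.0009,0.0010],[0,0.0014,0.0015],[0,0.0019,0.0020],[0,0.0023,0.0025],[0,0.0028,0.0030],[0,0.0032,0.0035],[0,0.0037,0.0040],[0,0.0041,0.0045],[0,0.0045,0.0051]
[0,0.0004,0.0005],[0,0.0008,0.0011],[0,0.0013,0.0016],[0,0.0017,0.0022],[0,0.0021,0.0027],[0,0.0024,0.0033],[0,0.0028,0.0038],[0,0.0032,0.0044],[0,0.0036,0.0049],[0,0.0040,0.0055]
[0,0.0004,0.0006],[0,0.0007,0.0011],[0,0.0011,0.0017],[0,0.0014,0.0023],[0,0.0018,0.0029],[0,0.0021,0.0035],[0,0.0024,0.0041],[0,0.0027,0.0047],[0,0.0031,0.0053],[0,0.0034,0.0059]
[0,0.0003,0.0006],[0,0.0006,0.0012],[0,0.0009,0.0018],[0,0.0012,0.0024],[0,0.0014,0.0031],[0,0.0017,0.0037],[0,0.0020,0.0043],[0,0.0022,0.0049],[0,0.0025,0.0056],[0,0.0027,0.0062]
[0,0.0002,0.0006],[0,0.0005,0.0013],[0,0.0007,0.0019],[0,0.0009,0.0026],[0,0.0011,0.0032],[0,0.0013,0.0038],[0,0.0015,0.0045],[0,0.0017,0.0051],[0,0.0019,0.0058],[0,0.0021,0.0065]
[0,
[... 407 characters left out ...]
20],[0,0.0001,0.0027],[0,0.0001,0.0034],[0,0.0001,0.0041],[0,0.0001,0.0047],[0,0.0000,0.0054],[0,0.0000,0.0061],[0,-0.0000,0.0068]
[0,-0.0000,0.0007],[0,-0.0001,0.0014],[0,-0.0001,0.0020],[0,-0.0002,0.0027],[0,-0.0003,0.0034],[0,-0.0004,0.0041],[0,-0.0004,0.0047],[0,-0.0005,0.0054],[0,-0.0006,0.0061],[0,-0.0007,0.0067]
[0,-0.0001,0.0007],[0,-0.0002,0.0013],[0,-0.0004,0.0020],[0,-0.0005,0.0027],[0,-0.0006,0.0033],[0,-0.0008,0.0040],[0,-0.0009,0.0047],[0,-0.0011,0.0053],[0,-0.0013,0.0060],[0,-0.0014,0.0066]
[0,-0.0002,0.0007],[0,-0.0004,0.0013],[0,-0.0006,0.0020],[0,-0.0008,0.0026],[0,-0.0010,0.0032],[0,-0.0012,0.0039],[0,-0.0014,0.0045],[0,-0.0016,0.0052],[0,-0.0019,0.0058],[0,-0.0021,0.0064]
```

```bash
python3 -m pendant '{"slide":[[0,0.0005,0.0005],[0,0.0009,0.0010],[0,0.0014,0.0015],[0,0.0019,0.0020],[0,0.0023,0.0025],[0,0.0028,0.0030],[0,0.0032,0.0035],[0,0.0037,0.0040],[0,0.0041,0.0045],[0,0.0045,0.0051]],"roll":[0,0,0,0,0,0,0,0,0,0],"jaw":[255,255,255,255,255,255,255,255,255,255]}'; python3 rd.py
```

```text
time: 21.2
eef_pos: [0.5388, 0.0362, 0.2808]
tcp_rot: [-128.5, 89.6, 167.3]
ft_force: [-8.4, 5.3, 4.8]
opening: 0.0232
t 21.20 phi 317.88 r 0.0656 z 0.2808 Ft(cw) -9.78 Fr 1.72 Fz 4.79 open 0.0232
```

```bash
python3 -m pendant '{"slide":[[0,0.0004,0.0005],[0,0.0008,0.0011],[0,0.0013,0.0016],[0,0.0017,0.0022],[0,0.0021,0.0027],[0,0.0024,0.0033],[0,0.0028,0.0038],[0,0.0032,0.0044],[0,0.0036,0.0049],[0,0.0040,0.0055]],"roll":[0,0,0,0,0,0,0,0,0,0],"jaw":[255,255,255,255,255,255,255,255,255,255]}'; python3 rd.py
```

```text
time: 22.2
eef_pos: [0.5449, 0.0334, 0.2808]
tcp_rot: [-134.1, 89.6, 161.7]
ft_force: [-8.0, 5.4, 5.2]
opening: 0.0231
t 22.20 phi 323.76 r 0.0656 z 0.2808 Ft(cw) -9.58 Fr 1.03 Fz 5.21 open 0.0231
```

```bash
python3 -m pendant '{"slide":[[0,0.0004,0.0006],[0,0.0007,0.0011],[0,0.0011,0.0017],[0,0.0014,0.0023],[0,0.0018,0.0029],[0,0.0021,0.0035],[0,0.0024,0.0041],[0,0.0027,0.0047],[0,0.0031,0.0053],[0,0.0034,0.0059]],"roll":[0,0,0,0,0,0,0,0,0,0],"jaw":[255,255,255,255,255,255,255,255,255,255]}'; python3 rd.py
```

```text
time: 23.2
eef_pos: [0.5507, 0.03, 0.2809]
tcp_rot: [-140.3, 89.6, 155.6]
ft_force: [-7.8, 6.0, 4.7]
opening: 0.023
t 23.20 phi 329.68 r 0.0657 z 0.2809 Ft(cw) -9.82 Fr 0.55 Fz 4.71 open 0.0230
```

```bash
python3 -m pendant '{"slide":[[0,0.0003,0.0006],[0,0.0006,0.0012],[0,0.0009,0.0018],[0,0.0012,0.0024],[0,0.0014,0.0031],[0,0.0017,0.0037],[0,0.0020,0.0043],[0,0.0022,0.0049],[0,0.0025,0.0056],[0,0.0027,0.0062]],"roll":[0,0,0,0,0,0,0,0,0,0],"jaw":[255,255,255,255,255,255,255,255,255,255]}'; python3 rd.py
```

```text
time: 24.2
eef_pos: [0.5561, 0.0259, 0.2809]
tcp_rot: [-147.3, 89.7, 148.6]
ft_force: [-6.8, 7.4, 3.3]
opening: 0.0234
t 24.20 phi 335.52 r 0.0657 z 0.2809 Ft(cw) -9.94 Fr 1.35 Fz 3.25 open 0.0234
```

```bash
python3 -m pendant '{"slide":[[0,0.0002,0.0006],[0,0.0005,0.0013],[0,0.0007,0.0019],[0,0.0009,0.0026],[0,0.0011,0.0032],[0,0.0013,0.0038],[0,0.0015,0.0045],[0,0.0017,0.0051],[0,0.0019,0.0058],[0,0.0021,0.0065]],"roll":[0,0,0,0,0,0,0,0,0,0],"jaw":[255,255,255,255,255,255,255,255,255,255]}'; python3 rd.py
```

```text
time: 25.2
eef_pos: [0.561, 0.0214, 0.281]
tcp_rot: [-154.0, 89.7, 141.9]
ft_force: [-5.9, 7.9, 2.4]
opening: 0.0237
t 25.20 phi 341.39 r 0.0657 z 0.2810 Ft(cw) -9.75 Fr 1.33 Fz 2.38 open 0.0237
```

```bash
python3 -m pendant '{"slide":[[0,0.0002,0.0007],[0,0.0003,0.0013],[0,0.0005,0.0020],[0,0.0006,0.0026],[0,0.0008,0.0033],[0,0.0009,0.0040],[0,0.0010,0.0046],[0,0.0012,0.0053],[0,0.0013,0.0060],[0,0.0014,0.0066]],"roll":[0,0,0,0,0,0,0,0,0,0],"jaw":[255,255,255,255,255,255,255,255,255,255]}'; python3 rd.py
```

```text
time: 26.2
eef_pos: [0.5654, 0.0163, 0.2811]
tcp_rot: [-161.6, 89.7, 134.3]
ft_force: [-4.9, 9.2, 1.8]
opening: 0.0232
t 26.20 phi 347.28 r 0.0657 z 0.2811 Ft(cw) -10.26 Fr 1.92 Fz 1.84 open 0.0232
```

```bash
python3 -m pendant '{"slide":[[0,0.0001,0.0007],[0,0.0002,0.0013],[0,0.0003,0.0020],[0,0.0004,0.0027],[0,0.0004,0.0034],[0,0.0005,0.0040],[0,0.0006,0.0047],[0,0.0006,0.0054],[0,0.0006,0.0061],[0,0.0007,0.0067]],"roll":[0,0,0,0,0,0,0,0,0,0],"jaw":[255,255,255,255,255,255,255,255,255,255]}'; python3 rd.py
```

```text
time: 27.2
eef_pos: [0.5693, 0.0108, 0.2811]
tcp_rot: [-169.6, 89.7, 126.3]
ft_force: [-4.7, 9.9, 1.5]
opening: 0.0228
t 27.20 phi 353.13 r 0.0656 z 0.2811 Ft(cw) -10.92 Fr 1.34 Fz 1.53 open 0.0228
```

```bash
python3 -m pendant '{"slide":[[0,0,0.0007],[0,0.0001,0.0014],[0,0.0001,0.0020],[0,0.0001,0.0027],[0,0.0001,0.0034],[0,0.0001,0.0041],[0,0.0001,0.0047],[0,0,0.0054],[0,0,0.0061],[0,0,0.0068]],"roll":[0,0,0,0,0,0,0,0,0,0],"jaw":[255,255,255,255,255,255,255,255,255,255]}'; python3 rd.py
```

```text
time: 28.2
eef_pos: [0.5726, 0.0049, 0.2812]
tcp_rot: [-178.7, 89.7, 117.2]
ft_force: [-1.6, 9.0, 1.9]
opening: 0.0232
t 28.20 phi 359.05 r 0.0656 z 0.2812 Ft(cw) -8.78 Fr 2.60 Fz 1.88 open 0.0232
```

```bash
python3 -m pendant '{"slide":[[0,0,0.0007],[0,-0.0001,0.0014],[0,-0.0001,0.0020],[0,-0.0002,0.0027],[0,-0.0003,0.0034],[0,-0.0004,0.0041],[0,-0.0004,0.0047],[0,-0.0005,0.0054],[0,-0.0006,0.0061],[0,-0.0007,0.0067]],"roll":[0,0,0,0,0,0,0,0,0,0],"jaw":[255,255,255,255,255,255,255,255,255,255]}'; python3 rd.py
```

```text
time: 29.2
eef_pos: [0.5753, -0.0013, 0.2813]
tcp_rot: [172.4, 89.7, 108.4]
ft_force: [-0.3, 10.7, 0.7]
opening: 0.0233
t 29.20 phi 4.96 r 0.0655 z 0.2813 Ft(cw) -10.09 Fr 3.46 Fz 0.71 open 0.0233
```

```bash
python3 -m pendant '{"slide":[[0,-0.0001,0.0007],[0,-0.0002,0.0013],[0,-0.0004,0.0020],[0,-0.0005,0.0027],[0,-0.0006,0.0033],[0,-0.0008,0.0040],[0,-0.0009,0.0047],[0,-0.0011,0.0053],[0,-0.0013,0.0060],[0,-0.0014,0.0066]],"roll":[0,0,0,0,0,0,0,0,0,0],"jaw":[255,255,255,255,255,255,255,255,255,255]}'; python3 rd.py
```

```text
time: 30.2
eef_pos: [0.5773, -0.0078, 0.2814]
tcp_rot: [162.5, 89.7, 98.5]
ft_force: [0.1, 10.8, 0.4]
opening: 0.0233
t 30.20 phi 10.92 r 0.0655 z 0.2814 Ft(cw) -10.42 Fr 2.89 Fz 0.35 open 0.0233
```

```bash
python3 -m pendant '{"slide":[[0,-0.0002,0.0007],[0,-0.0004,0.0013],[0,-0.0006,0.0020],[0,-0.0008,0.0026],[0,-0.0010,0.0032],[0,-0.0012,0.0039],[0,-0.0014,0.0045],[0,-0.0016,0.0052],[0,-0.0019,0.0058],[0,-0.0021,0.0064]],"roll":[0,0,0,0,0,0,0,0,0,0],"jaw":[255,255,255,255,255,255,255,255,255,255]}'; python3 rd.py; for a in 381.2 387.2 393.2 399.2 405.2 411.2 417.2 423.2 429.2 435.2; do python3 arc.py $a 6; done
```

```text
time: 31.2
eef_pos: [0.5786, -0.0145, 0.2815]
tcp_rot: [153.0, 89.7, 88.9]
ft_force: [2.9, 10.7, 0.7]
opening: 0.0231
t 31.20 phi 16.88 r 0.0654 z 0.2815 Ft(cw) -10.11 Fr 4.54 Fz 0.65 open 0.0231
[0,-0.0002,0.0006],[0,-0.0005,0.0013],[0,-0.0008,0.0019],[0,-0.0010,0.0025],[0,-0.0013,0.0031],[0,-0.0016,0.0037],[0,-0.0019,0.0044],[0,-0.0022,0.0050],[0,-0.0025,0.0056],[0,-0.0028,0.0062]
[0,-0.0003,0.0006],[0,-0.0006,0.0012],[0,-0.0010,0.0018],[0,-0.0013,0.0024],[0,-0.0016,0.0030],[0,-0.0020,0.0036],[0,-0.0023,0.0041],[0,-0.0027,0.0047],[0,-0.0030,0.0053],[0,-0.0034,0.0059]
[0,-0.0004,0.0006],[0,-0.0008,0.0011],[0,-0.0011,0.0017],[0,-0.0015,0.0022],[0,-0.0019,0.0028],[0,-0.0023,0.0033],[0,-0.0027,0.0039],[0,-0.0032,0.0044],[0,-0.0036,0.0049],[0,-0.0040,0.0055]
[0,-0.0004,0.0005],[0,-0.0009,0.0010],[0,-0.0013,0.0016],[0,-0.0018,0.0021],[0,-0.0022,0.0026],[0,-0.0027,0.0031],[0,-0.0031,0.0036],[0,-0.0036,0.0041],[0,-0.0041,0.0045],[0,-0.0046,0.0050]
[0,-0.0005,0.0005],[0,-0.0010,0.0009],[0,-0.0015,0.0014],[0,-0.0020,0.0019],[0,-0.0025,0.0023],[0,-0.0030,0.0028],[0,-0.0035,0.0032],[0,-0.0040,
[... 295 characters left out ...]
,-0.0023,0.0014],[0,-0.0029,0.0018],[0,-0.0035,0.0021],[0,-0.0041,0.0024],[0,-0.0047,0.0027],[0,-0.0053,0.0031],[0,-0.0059,0.0034]
[0,-0.0006,0.0003],[0,-0.0012,0.0006],[0,-0.0018,0.0009],[0,-0.0024,0.0012],[0,-0.0031,0.0014],[0,-0.0037,0.0017],[0,-0.0043,0.0020],[0,-0.0049,0.0022],[0,-0.0056,0.0025],[0,-0.0062,0.0027]
[0,-0.0006,0.0002],[0,-0.0013,0.0005],[0,-0.0019,0.0007],[0,-0.0026,0.0009],[0,-0.0032,0.0011],[0,-0.0038,0.0013],[0,-0.0045,0.0015],[0,-0.0051,0.0017],[0,-0.0058,0.0019],[0,-0.0065,0.0021]
[0,-0.0007,0.0002],[0,-0.0013,0.0003],[0,-0.0020,0.0005],[0,-0.0026,0.0006],[0,-0.0033,0.0008],[0,-0.0040,0.0009],[0,-0.0046,0.0010],[0,-0.0053,0.0012],[0,-0.0060,0.0013],[0,-0.0066,0.0014]
```

```bash
python3 -m pendant '{"slide":[[0,-0.0002,0.0006],[0,-0.0005,0.0013],[0,-0.0008,0.0019],[0,-0.0010,0.0025],[0,-0.0013,0.0031],[0,-0.0016,0.0037],[0,-0.0019,0.0044],[0,-0.0022,0.0050],[0,-0.0025,0.0056],[0,-0.0028,0.0062]],"roll":[0,0,0,0,0,0,0,0,0,0],"jaw":[255,255,255,255,255,255,255,255,255,255]}'; python3 rd.py
```

```text
time: 32.2
eef_pos: [0.5792, -0.0213, 0.2816]
tcp_rot: [143.4, 89.7, 79.4]
ft_force: [4.0, 11.4, -0.2]
opening: 0.0233
t 32.20 phi 22.89 r 0.0653 z 0.2816 Ft(cw) -11.15 Fr 4.59 Fz -0.20 open 0.0233
```

```bash
python3 -m pendant '{"slide":[[0,-0.0003,0.0006],[0,-0.0006,0.0012],[0,-0.0010,0.0018],[0,-0.0013,0.0024],[0,-0.0016,0.0030],[0,-0.0020,0.0036],[0,-0.0023,0.0041],[0,-0.0027,0.0047],[0,-0.0030,0.0053],[0,-0.0034,0.0059]],"roll":[0,0,0,0,0,0,0,0,0,0],"jaw":[255,255,255,255,255,255,255,255,255,255]}'; python3 rd.py
```

```text
time: 33.2
eef_pos: [0.5791, -0.0264, 0.2818]
tcp_rot: [139.0, 89.6, 75.1]
ft_force: [4.8, 15.2, -2.2]
opening: 0.0234
t 33.20 phi 27.39 r 0.0651 z 0.2818 Ft(cw) -15.37 Fr 4.33 Fz -2.19 open 0.0234
```

```bash
python3 -m pendant '{"slide":[[0,-0.0003,0.0005],[0,-0.0006,0.0010],[0,-0.0009,0.0014],[0,-0.0009,0.0014],[0,-0.0009,0.0014],[0,-0.0009,0.0014],[0,-0.0009,0.0014],[0,-0.0009,0.0014],[0,-0.0009,0.0014],[0,-0.0009,0.0014]],"roll":[0,0,0,0,0,0,0,0,0,0],"jaw":[255,255,255,255,255,255,255,255,255,255]}'; python3 rd.py
python3 - <<'E'
import json,numpy as np
from scipy.optimize import least_squares
L=np.array([json.loads(l) for l in open("log.txt")])
r=least_squares(lambda p:np.hypot(L[:,1]-p[0],L[:,2]-p[1])-p[2],[.514,-.0245,.065]);print(r.x,abs(r.fun).max())
json.dump(list(r.x[:2]),open("c.json","w"))
E
python3 rd.py
```

```text
time: 34.2
eef_pos: [0.579, -0.0275, 0.2818]
tcp_rot: [138.9, 89.5, 74.9]
ft_force: [5.3, 16.2, -1.9]
opening: 0.0232
t 34.20 phi 28.32 r 0.0651 z 0.2818 Ft(cw) -16.45 Fr 4.57 Fz -1.91 open 0.0232
[ 0.5144868  -0.02412094  0.06492502] 0.0003378580551817584
t 34.20 phi 28.68 r 0.0646 z 0.2818 Ft(cw) -16.48 Fr 4.46 Fz -1.91 open 0.0232
```

```bash
python3 arc.py 394.7 -65; for a in 329.7 314.7 299.7 284.7 269.7 254.7 239.7; do python3 arc.py $a -15; done
```

```text
[0,0.0038,-0.0063],[0,0.0069,-0.0129],[0,0.0093,-0.0199],[0,0.0108,-0.0271],[0,0.0115,-0.0344],[0,0.0113,-0.0417],[0,0.0104,-0.0490],[0,0.0086,-0.0562],[0,0.0060,-0.0630],[0,0.0027,-0.0696]
[0,-0.0009,-0.0015],[0,-0.0018,-0.0029],[0,-0.0027,-0.0043],[0,-0.0037,-0.0057],[0,-0.0047,-0.0070],[0,-0.0058,-0.0083],[0,-0.0069,-0.0096],[0,-0.0080,-0.0109],[0,-0.0092,-0.0122],[0,-0.0104,-0.0134]
[0,-0.0012,-0.0012],[0,-0.0025,-0.0023],[0,-0.0038,-0.0034],[0,-0.0051,-0.0045],[0,-0.0064,-0.0056],[0,-0.0078,-0.0066],[0,-0.0092,-0.0075],[0,-0.0106,-0.0085],[0,-0.0120,-0.0094],[0,-0.0135,-0.0102]
[0,-0.0015,-0.0008],[0,-0.0030,-0.0016],[0,-0.0045,-0.0023],[0,-0.0061,-0.0030],[0,-0.0076,-0.0037],[0,-0.0092,-0.0043],[0,-0.0108,-0.0049],[0,-0.0124,-0.0054],[0,-0.0140,-0.0059],[0,-0.0157,-0.0064]
[0,-0.0016,-0.0004],[0,-0.0033,-0.0008],[0,-0.0050,-0.0011],[0,-0.0066,-0.0014],[0,-0.0083,-0.0016],[0,-0.0100,-0.0018],[0,-0.0117,-0.0019],[0,-0.0134,-0.0020],[0,-0.0151,-0.0021],[0,-0.0168,-0.0021]
[0,-0.0017,0.0000],[0,-0.0034,0.0001],[0,-0.0051,0.0002],[0,-0.0068,0.0004],[0,-0.0085,0.0006],[0,-0.0101,0.0009],[0,-0.0118,0.0011],[0,-0.0135,0.0015],[0,-0.0151,0.0019],[0,-0.0168,0.0023]
[0,-0.0016,0.0005],[0,-0.0032,0.0010],[0,-0.0049,0.0015],[0,-0.0064,0.0021],[0,-0.0080,0.0028],[0,-0.0096,0.0034],[0,-0.0111,0.0042],[0,-0.0126,0.0049],[0,-0.0141,0.0057],[0,-0.0156,0.0066]
[0,-0.0015,0.0009],[0,-0.0029,0.0018],[0,-0.0043,0.0027],[0,-0.0057,0.0037],[0,-0.0070,0.0047],[0,-0.0083,0.0058],[0,-0.0096,0.0069],[0,-0.0109,0.0080],[0,-0.0122,0.0092],[0,-0.0134,0.0104]
```

```bash
python3 -m pendant '{"slide":[[0,0.0038,-0.0063],[0,0.0069,-0.0129],[0,0.0093,-0.0199],[0,0.0108,-0.0271],[0,0.0115,-0.0344],[0,0.0113,-0.0417],[0,0.0104,-0.0490],[0,0.0086,-0.0562],[0,0.0060,-0.0630],[0,0.0027,-0.0696]],"roll":[0,0,0,0,0,0,0,0,0,0],"jaw":[255,255,255,255,255,255,255,255,255,255]}'; python3 rd.py
```

```text
time: 35.2
eef_pos: [0.5493, 0.0301, 0.2816]
tcp_rot: [-112.5, 90.0, -176.8]
ft_force: [1.9, 1.9, -3.7]
opening: 0.0234
t 35.20 phi 328.41 r 0.0645 z 0.2816 Ft(cw) 0.57 Fr 2.64 Fz -3.72 open 0.0234
```

```bash
python3 -m pendant '{"slide":[[0,-0.0009,-0.0015],[0,-0.0018,-0.0029],[0,-0.0027,-0.0043],[0,-0.0037,-0.0057],[0,-0.0047,-0.0070],[0,-0.0058,-0.0083],[0,-0.0069,-0.0096],[0,-0.0080,-0.0109],[0,-0.0092,-0.0122],[0,-0.0104,-0.0134]],"roll":[0,0,0,0,0,0,0,0,0,0],"jaw":[255,255,255,255,255,255,255,255,255,255]}'; python3 rd.py
```

```text
time: 36.2
eef_pos: [0.5347, 0.037, 0.2815]
tcp_rot: [-83.0, 90.0, -147.3]
ft_force: [0.5, 1.0, -5.6]
opening: 0.0233
t 36.20 phi 314.02 r 0.0643 z 0.2815 Ft(cw) 0.15 Fr 1.09 Fz -5.57 open 0.0233
```

```bash
python3 -m pendant '{"slide":[[0,-0.0012,-0.0012],[0,-0.0025,-0.0023],[0,-0.0038,-0.0034],[0,-0.0051,-0.0045],[0,-0.0064,-0.0056],[0,-0.0078,-0.0066],[0,-0.0092,-0.0075],[0,-0.0106,-0.0085],[0,-0.0120,-0.0094],[0,-0.0135,-0.0102]],"roll":[0,0,0,0,0,0,0,0,0,0],"jaw":[255,255,255,255,255,255,255,255,255,255]}'; python3 rd.py
```

```text
time: 37.2
eef_pos: [0.5182, 0.0401, 0.2816]
tcp_rot: [-58.9, 90.0, -123.2]
ft_force: [0.4, -3.1, -7.6]
opening: 0.0232
t 37.20 phi 299.04 r 0.0644 z 0.2816 Ft(cw) 0.60 Fr -3.09 Fz -7.62 open 0.0232
```

```bash
python3 -m pendant '{"slide":[[0.0002,-0.0015,-0.0008],[0.0004,-0.0030,-0.0016],[0.0006,-0.0045,-0.0023],[0.0008,-0.0061,-0.0030],[0.001,-0.0076,-0.0037],[0.001,-0.0092,-0.0043],[0.001,-0.0108,-0.0049],[0.001,-0.0124,-0.0054],[0.001,-0.0140,-0.0059],[0.001,-0.0157,-0.0064]],"roll":[0,0,0,0,0,0,0,0,0,0],"jaw":[255,255,255,255,255,255,255,255,255,255]}'; python3 rd.py
```

```text
time: 38.2
eef_pos: [0.5017, 0.0394, 0.2809]
tcp_rot: [55.0, 90.0, -9.3]
ft_force: [1.0, -3.6, -0.3]
opening: 0.0232
t 38.20 phi 284.27 r 0.0648 z 0.2809 Ft(cw) 0.28 Fr -3.70 Fz -0.30 open 0.0232
```

```bash
python3 -m pendant '{"slide":[[0,-0.0016,-0.0004],[0,-0.0033,-0.0008],[0,-0.0050,-0.0011],[0,-0.0066,-0.0014],[0,-0.0083,-0.0016],[0,-0.0100,-0.0018],[0,-0.0117,-0.0019],[0,-0.0134,-0.0020],[0,-0.0151,-0.0021],[0,-0.0168,-0.0021]],"roll":[0,0,0,0,0,0,0,0,0,0],"jaw":[255,255,255,255,255,255,255,255,255,255]}'; python3 rd.py
```

```text
time: 39.2
eef_pos: [0.4857, 0.034, 0.2809]
tcp_rot: [64.6, 89.9, 0.3]
ft_force: [2.9, -4.4, -0.8]
opening: 0.0235
t 39.20 phi 269.40 r 0.0649 z 0.2809 Ft(cw) 0.70 Fr -5.21 Fz -0.78 open 0.0235
```

```bash
python3 -m pendant '{"slide":[[0,-0.0017,0.0002],[0,-0.0034,0.0004],[0,-0.0051,0.0006],[0,-0.0068,0.0009],[0,-0.0085,0.0013],[0,-0.0101,0.0018],[0,-0.0118,0.0021],[0,-0.0135,0.0025],[0,-0.0151,0.0029],[0,-0.0168,0.0033]],"roll":[0,0,0,0,0,0,0,0,0,0],"jaw":[255,255,255,255,255,255,255,255,255,255]}'; python3 rd.py
```

```text
time: 40.2
eef_pos: [0.4716, 0.0242, 0.2808]
tcp_rot: [153.8, 90.0, 89.5]
ft_force: [-1.0, 0.4, 4.0]
opening: 0.0232
t 40.20 phi 254.11 r 0.0646 z 0.2808 Ft(cw) -0.44 Fr 0.95 Fz 3.97 open 0.0232
```

```bash
python3 -m pendant '{"slide":[[0,-0.0016,0.0005],[0,-0.0032,0.0010],[0,-0.0049,0.0015],[0,-0.0064,0.0021],[0,-0.0080,0.0028],[0,-0.0096,0.0034],[0,-0.0111,0.0042],[0,-0.0126,0.0049],[0,-0.0141,0.0057],[0,-0.0156,0.0066]],"roll":[0,0,0,0,0,0,0,0,0,0],"jaw":[255,255,255,255,255,255,255,255,255,255]}'; python3 rd.py;  for a in 239.7 224.7 209.7 194.7 179.7 164.7 149.7 134.7 ; do python3 arc.py $a -15; done
```

```text
time: 41.2
eef_pos: [0.4604, 0.0112, 0.2808]
tcp_rot: [-145.1, 90.0, 150.6]
ft_force: [-1.8, 2.1, 6.3]
opening: 0.0235
t 41.20 phi 238.82 r 0.0646 z 0.2808 Ft(cw) 0.77 Fr 2.61 Fz 6.31 open 0.0235
[0,-0.0015,0.0009],[0,-0.0029,0.0018],[0,-0.0043,0.0027],[0,-0.0057,0.0037],[0,-0.0070,0.0047],[0,-0.0083,0.0058],[0,-0.0096,0.0069],[0,-0.0109,0.0080],[0,-0.0122,0.0092],[0,-0.0134,0.0104]
[0,-0.0012,0.0012],[0,-0.0023,0.0025],[0,-0.0034,0.0038],[0,-0.0045,0.0051],[0,-0.0056,0.0064],[0,-0.0066,0.0078],[0,-0.0075,0.0092],[0,-0.0085,0.0106],[0,-0.0094,0.0120],[0,-0.0102,0.0135]
[0,-0.0008,0.0015],[0,-0.0016,0.0030],[0,-0.0023,0.0045],[0,-0.0030,0.0061],[0,-0.0037,0.0076],[0,-0.0043,0.0092],[0,-0.0049,0.0108],[0,-0.0054,0.0124],[0,-0.0059,0.0140],[0,-0.0064,0.0157]
[0,-0.0004,0.0016],[0,-0.0008,0.0033],[0,-0.0011,0.0050],[0,-0.0014,0.0066],[0,-0.0016,0.0083],[0,-0.0018,0.0100],[0,-0.0019,0.0117],[0,-0.0020,0.0134],[0,-0.0021,0.0151],[0,-0.0021,0.0168]
[0,0.0000,0.0017],[0,0.0001,0.0034],[0,0.0002,0.0051],[0,0.0004,0.0068],[0,0.0006,0.0085],[0,0.0009,0.0101],[0,0.0011,0.0118],[0,0.0015,0.0135],[0,0.0019,0.0151],[0,0.0023,0.0168]
[0,0.0005,0.0016],[0,0.0010,0.0032],[0,0.0015,0.0049],[0,0.0021,0.0064],[0,0.0028,0.0080],[0,0.0034,0.0096],[0,0.0042,0.0111],[0,0.0049,0.0126],[0,0.0057,0.0141],[0,0.0066,0.0156]
[0,0.0009,0.0015],[0,0.0018,0.0029],[0,0.0027,0.0043],[0,0.0037,0.0057],[0,0.0047,0.0070],[0,0.0058,0.0083],[0,0.0069,0.0096],[0,0.0080,0.0109],[0,0.0092,0.0122],[0,0.0104,0.0134]
[0,0.0012,0.0012],[0,0.0025,0.0023],[0,0.0038,0.0034],[0,0.0051,0.0045],[0,0.0064,0.0056],[0,0.0078,0.0066],[0,0.0092,0.0075],[0,0.0106,0.0085],[0,0.0120,0.0094],[0,0.0135,0.0102]
```

```bash
python3 -m pendant '{"slide":[[0,-0.0015,0.0009],[-0.0002,-0.0029,0.0018],[-0.0004,-0.0043,0.0027],[-0.0006,-0.0057,0.0037],[-0.0008,-0.0070,0.0047],[-0.0008,-0.0083,0.0058],[-0.0008,-0.0096,0.0069],[-0.0008,-0.0109,0.0080],[-0.0008,-0.0122,0.0092],[-0.0008,-0.0134,0.0104]],"roll":[0,0,0,0,0,0,0,0,0,0],"jaw":[255,255,255,255,255,255,255,255,255,255]}'; python3 rd.py
```

```text
time: 42.2
eef_pos: [0.4531, -0.0044, 0.2813]
tcp_rot: [-26.0, 90.0, -90.3]
ft_force: [4.5, -0.5, -6.5]
opening: 0.0235
t 42.20 phi 223.53 r 0.0645 z 0.2813 Ft(cw) 0.94 Fr -4.41 Fz -6.46 open 0.0235
```

```bash
python3 -m pendant '{"slide":[[0.0002,-0.0010,0.0012],[0.0004,-0.0020,0.0025],[0.0004,-0.0030,0.0038],[0.0004,-0.0041,0.0051],[0.0004,-0.0052,0.0064],[0.0004,-0.0062,0.0078],[0.0004,-0.0071,0.0092],[0.0004,-0.0081,0.0106],[0.0004,-0.0090,0.0120],[0.0004,-0.0098,0.0135]],"roll":[0,0,0,0,0,0,0,0,0,0],"jaw":[255,255,255,255,255,255,255,255,255,255]}'; python3 rd.py
```

```text
time: 43.2
eef_pos: [0.45, -0.0206, 0.2811]
tcp_rot: [-103.5, 90.0, -167.8]
ft_force: [-0.6, 0.0, -0.9]
opening: 0.023
t 43.20 phi 208.80 r 0.0646 z 0.2811 Ft(cw) 0.01 Fr 0.57 Fz -0.93 open 0.0230
```

```bash
python3 -m pendant '{"slide":[[0,-0.0008,0.0015],[0,-0.0016,0.0030],[0,-0.0023,0.0045],[0,-0.0030,0.0061],[0,-0.0037,0.0076],[0,-0.0043,0.0092],[0,-0.0049,0.0108],[0,-0.0054,0.0124],[0,-0.0059,0.0140],[0,-0.0064,0.0157]],"roll":[0,0,0,0,0,0,0,0,0,0],"jaw":[255,255,255,255,255,255,255,255,255,255]}'; python3 rd.py
```

```text
time: 44.2
eef_pos: [0.4511, -0.0375, 0.2811]
tcp_rot: [26.1, 90.0, -38.2]
ft_force: [-0.9, 0.4, -0.7]
opening: 0.023
t 44.20 phi 193.76 r 0.0647 z 0.2811 Ft(cw) 0.56 Fr 0.83 Fz -0.65 open 0.0230
```

```bash
python3 -m pendant '{"slide":[[0,-0.0004,0.0016],[0,-0.0008,0.0033],[0,-0.0011,0.0050],[0,-0.0014,0.0066],[0,-0.0016,0.0083],[0,-0.0018,0.0100],[0,-0.0019,0.0117],[0,-0.0020,0.0134],[0,-0.0021,0.0151],[0,-0.0021,0.0168]],"roll":[0,0,0,0,0,0,0,0,0,0],"jaw":[255,255,255,255,255,255,255,255,255,255]}'; python3 rd.py
```

```text
time: 45.2
eef_pos: [0.4566, -0.0535, 0.2811]
tcp_rot: [73.5, 90.0, 9.2]
ft_force: [0.6, 0.7, -1.8]
opening: 0.0234
t 45.20 phi 178.73 r 0.0649 z 0.2811 Ft(cw) 0.33 Fr -0.81 Fz -1.82 open 0.0234
```

```bash
python3 -m pendant '{"slide":[[0,0,0.0017],[0,0.0001,0.0034],[0,0.0002,0.0051],[0,0.0004,0.0068],[0,0.0006,0.0085],[0,0.0009,0.0101],[0,0.0011,0.0118],[0,0.0015,0.0135],[0,0.0019,0.0151],[0,0.0023,0.0168]],"roll":[0,0,0,0,0,0,0,0,0,0],"jaw":[255,255,255,255,255,255,255,255,255,255]}'; python3 rd.py
```

```text
time: 46.2
eef_pos: [0.4652, -0.0668, 0.281]
tcp_rot: [-148.3, 89.9, 147.4]
ft_force: [-3.6, 6.8, 0.7]
opening: 0.0232
t 46.20 phi 164.76 r 0.0652 z 0.2810 Ft(cw) 7.52 Fr -1.76 Fz 0.70 open 0.0232
```

```bash
python3 -m pendant '{"slide":[[0,0.0005,0.0016],[0,0.0010,0.0032],[0,0.0015,0.0049],[0,0.0021,0.0064],[0,0.0028,0.0080],[0,0.0034,0.0096],[0,0.0042,0.0111],[0,0.0049,0.0126],[0,0.0057,0.0141],[0,0.0066,0.0156]],"roll":[0,0,0,0,0,0,0,0,0,0],"jaw":[255,255,255,255,255,255,255,255,255,255]}'; python3 rd.py;  for a in 149.7 99.7 49.7 -0.3 -50.3 -100.3 -150.3 ; do python3 arc.py $a -50; done
```

```text
time: 47.2
eef_pos: [0.4768, -0.0775, 0.2808]
tcp_rot: [-135.5, 89.7, 160.2]
ft_force: [-7.5, 6.1, 4.8]
opening: 0.0237
t 47.20 phi 150.94 r 0.0654 z 0.2808 Ft(cw) 9.67 Fr -0.68 Fz 4.78 open 0.0237
[0,0.0031,0.0048],[0,0.0065,0.0092],[0,0.0104,0.0134],[0,0.0146,0.0172],[0,0.0191,0.0206],[0,0.0238,0.0236],[0,0.0289,0.0262],[0,0.0341,0.0283],[0,0.0395,0.0300],[0,0.0450,0.0312]
[0,0.0056,0.0007],[0,0.0113,0.0009],[0,0.0169,0.0006],[0,0.0225,-0.0001],[0,0.0280,-0.0014],[0,0.0334,-0.0031],[0,0.0386,-0.0053],[0,0.0436,-0.0079],[0,0.0484,-0.0110],[0,0.0528,-0.0145]
[0,0.0041,-0.0038],[0,0.0079,-0.0080],[0,0.0114,-0.0125],[0,0.0144,-0.0173],[0,0.0170,-0.0223],[0,0.0191,-0.0276],[0,0.0208,-0.0330],[0,0.0220,-0.0385],[0,0.0227,-0.0441],[0,0.0229,-0.0498]
[0,-0.0003,-0.0056],[0,-0.0010,-0.0112],[0,-0.0023,-0.0168],[0,-0.0040,-0.0221],[0,-0.0062,-0.0274],[0,-0.0089,-0.0324],[0,-0.0119,-0.0371],[0,-0.0154,-0.0416],[0,-0.0192,-0.0457],[0,-0.0234,-0.0495]
[0,-0.0045,-0.0034],[0,-0.0093,-0.0064],[0,-0.0143,-0.0090],[0,-0.0195,-0.0112],[0,-0.0249,-0.0128],[0,-0.0305,-0.0140],[0,-0.0361,-0.0147],[0,-0.0417,-0.0149],[0,-0.0474,-0.0147],[0,-0.0530,-0.0139]
[0,-0.0055,0.0013],[0,-0.0109,0.0030],[0,-0.0161,0.0052],[0,-0.0211,0.0078],[0,-0.0259,0.0109],[0,-0.0303,0.0143],[0,-0.0345,0.0182],[0,-0.0383,0.0224],[0,-0.0417,0.0269],[0,-0.0447,0.0317]
[0,-0.0026,0.0050],[0,-0.0047,0.0103],[0,-0.0064,0.0157],[0,-0.0076,0.0212],[0,-0.0083,0.0268],[0,-0.0085,0.0324],[0,-0.0082,0.0381],[0,-0.0075,0.0437],[0,-0.0062,0.0492],[0,-0.0045,0.0546]
```

Pickup is confirmed at about 165°: the force rose from 0.5 N to 7.5 N there, then held at 9.7 N. I need to end at a measured phi of −195°.

```bash
python3 -m pendant '{"slide":[[0,0.0031,0.0048],[0,0.0065,0.0092],[0,0.0104,0.0134],[0,0.0146,0.0172],[0,0.0191,0.0206],[0,0.0238,0.0236],[0,0.0289,0.0262],[0,0.0341,0.0283],[0,0.0395,0.0300],[0,0.0450,0.0312]],"roll":[0,0,0,0,0,0,0,0,0,0],"jaw":[255,255,255,255,255,255,255,255,255,255]}'; python3 rd.py
```

```text
time: 48.2
eef_pos: [0.5303, -0.0882, 0.2806]
tcp_rot: [-105.6, 89.7, -169.9]
ft_force: [-9.3, 0.3, 5.3]
opening: 0.0234
t 48.20 phi 101.83 r 0.0660 z 0.2806 Ft(cw) 8.92 Fr -2.47 Fz 5.32 open 0.0234
```

```bash
python3 -m pendant '{"slide":[[0,0.0056,0.0005],[0,0.0113,0.0005],[0,0.0169,0.0001],[0,0.0225,-0.0008],[0,0.0280,-0.0022],[0,0.0334,-0.0039],[0,0.0386,-0.0061],[0,0.0436,-0.0087],[0,0.0484,-0.0118],[0,0.0528,-0.0153]],"roll":[0,0,0,0,0,0,0,0,0,0],"jaw":[255,255,255,255,255,255,255,255,255,255]}'; python3 rd.py
```

```text
time: 49.2
eef_pos: [0.5726, -0.0549, 0.2809]
tcp_rot: [-50.9, 89.7, -115.4]
ft_force: [-4.8, -9.4, 2.7]
opening: 0.0235
t 49.20 phi 53.58 r 0.0658 z 0.2809 Ft(cw) 10.54 Fr 0.18 Fz 2.71 open 0.0235
```

```bash
python3 -m pendant '{"slide":[[0,0.0041,-0.0038],[0,0.0079,-0.0080],[0,0.0114,-0.0125],[0,0.0144,-0.0173],[0,0.0170,-0.0223],[0,0.0191,-0.0276],[0,0.0208,-0.0330],[0,0.0220,-0.0385],[0,0.0227,-0.0441],[0,0.0229,-0.0498]],"roll":[0,0,0,0,0,0,0,0,0,0],"jaw":[255,255,255,255,255,255,255,255,255,255]}'; python3 rd.py
```

```text
time: 50.2
eef_pos: [0.5745, 0.0001, 0.2815]
tcp_rot: [13.6, 89.7, -50.9]
ft_force: [6.0, -8.0, -1.9]
opening: 0.0231
t 50.20 phi 3.75 r 0.0647 z 0.2815 Ft(cw) 9.72 Fr 2.60 Fz -1.87 open 0.0231
```

```bash
python3 -m pendant '{"slide":[[0,-0.0003,-0.0056],[0,-0.0010,-0.0112],[0,-0.0023,-0.0168],[0,-0.0040,-0.0221],[0,-0.0062,-0.0274],[0,-0.0089,-0.0324],[0,-0.0119,-0.0371],[0,-0.0154,-0.0416],[0,-0.0192,-0.0457],[0,-0.0234,-0.0495]],"roll":[0,0,0,0,0,0,0,0,0,0],"jaw":[255,255,255,255,255,255,255,255,255,255]}'; python3 rd.py
```

```text
time: 51.2
eef_pos: [0.5328, 0.0373, 0.2817]
tcp_rot: [56.7, 89.7, -7.6]
ft_force: [10.9, -1.2, -6.0]
opening: 0.0235
t 51.20 phi 312.34 r 0.0641 z 0.2817 Ft(cw) 10.79 Fr 1.93 Fz -5.96 open 0.0235
```

```bash
python3 -m pendant '{"slide":[[0.0002,-0.0045,-0.0034],[0.0004,-0.0093,-0.0064],[0.0006,-0.0143,-0.0090],[0.0008,-0.0195,-0.0112],[0.0008,-0.0249,-0.0128],[0.0008,-0.0305,-0.0140],[0.0008,-0.0361,-0.0147],[0.0008,-0.0417,-0.0149],[0.0008,-0.0474,-0.0147],[0.0008,-0.0530,-0.0139]],"roll":[0,0,0,0,0,0,0,0,0,0],"jaw":[255,255,255,255,255,255,255,255,255,255]}'; python3 rd.py
```

```text
time: 52.2
eef_pos: [0.4787, 0.0294, 0.2813]
tcp_rot: [85.3, 89.6, 21.1]
ft_force: [8.6, 6.8, -4.4]
opening: 0.0235
t 52.20 phi 261.94 r 0.0643 z 0.2813 Ft(cw) 10.93 Fr 0.86 Fz -4.37 open 0.0235
```

```bash
python3 -m pendant '{"slide":[[0,-0.0055,0.0013],[0,-0.0109,0.0030],[0,-0.0161,0.0052],[0,-0.0211,0.0078],[0,-0.0259,0.0109],[0,-0.0303,0.0143],[0,-0.0345,0.0182],[0,-0.0383,0.0224],[0,-0.0417,0.0269],[0,-0.0447,0.0317]],"roll":[0,0,0,0,0,0,0,0,0,0],"jaw":[255,255,255,255,255,255,255,255,255,255]}'; python3 rd.py; python3 arc.py 209.7 -45
```

```text
time: 53.2
eef_pos: [0.4501, -0.0175, 0.2809]
tcp_rot: [134.0, 89.8, 69.8]
ft_force: [-1.9, 10.6, 2.8]
opening: 0.0231
t 53.20 phi 211.55 r 0.0647 z 0.2809 Ft(cw) 10.31 Fr 3.01 Fz 2.85 open 0.0231
[0,-0.0023,0.0045],[0,-0.0043,0.0092],[0,-0.0059,0.0140],[0,-0.0072,0.0190],[0,-0.0080,0.0240],[0,-0.0084,0.0291],[0,-0.0085,0.0341],[0,-0.0081,0.0392],[0,-0.0074,0.0442],[0,-0.0062,0.0492]
```

```bash
python3 -m pendant '{"slide":[[0,-0.0023,0.0045],[0,-0.0043,0.0092],[0,-0.0059,0.0140],[0,-0.0072,0.0190],[0,-0.0080,0.0240],[0,-0.0084,0.0291],[0,-0.0085,0.0341],[0,-0.0081,0.0392],[0,-0.0074,0.0442],[0,-0.0060,0.0502]],"roll":[0,0,0,0,0,0,0,0,0,0],"jaw":[255,255,255,255,255,255,255,255,255,255]}'; python3 rd.py
```

```text
time: 54.2
eef_pos: [0.4648, -0.0665, 0.2806]
tcp_rot: [-142.4, 89.8, 153.4]
ft_force: [-6.5, 5.3, 9.0]
opening: 0.0236
t 54.20 phi 165.28 r 0.0653 z 0.2806 Ft(cw) 8.23 Fr 1.46 Fz 9.04 open 0.0236
```

```bash
python3 -m pendant '{"slide":[[0,0,0],[0,0,0],[0,0,0],[0,0,0],[0,0,0],[-0.01,0,0],[-0.03,0,0],[-0.06,0,0],[-0.09,0,0],[-0.1,0,0]],"roll":[0,0,0,0,0,0,0,0,0,0],"jaw":[110,110,110,110,110,110,110,110,110,110]}'
python3 - <<'E'
from st import *
from h import *
s=read_state();print(s["eef_pos"],s["ft_force"],s["opening"])
g=get_image("top");cv2.imwrite("pics/top2.png",cv2.cvtColor(g["image"],cv2.COLOR_RGB2BGR))
g=get_image("side");cv2.imwrite("pics/side2.png",cv2.cvtColor(g["image"],cv2.COLOR_RGB2BGR));np.savez("pics/side2.npz",**g)
print(proj(g,[.4648,-.0665,.272]))
E
```

```text
time: 55.2
eef_pos: [0.4672, -0.0676, 0.384]
tcp_rot: [57.2, 89.7, -7.1]
ft_force: [1.5, 0.0, -0.7]
opening: 0.0517
[ 0.46722761 -0.06763621  0.38400933] [ 1.54524579  0.01513163 -0.69286278] 0.05173633932304767
(np.float64(253.0232101145943), np.float64(129.6836081343741))
```

View pics/side2.png

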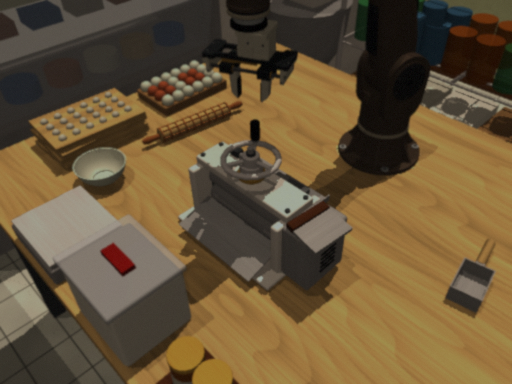

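View pics/top2.png

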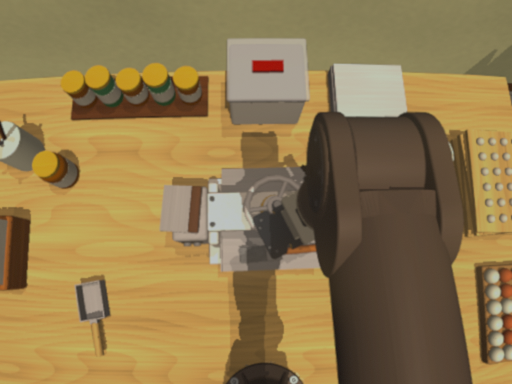

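The side view shows the knob upright at (254,131), where it was released (predicted (253,130)), and the gripper is well clear above it. The scraper, at about (190,210) in the top view, has not moved, and the visible part of the brush is where it was.

```bash
python3 -c "
from cell import *
print(job_done())"
```

```text
the job is handed in; nothing more can be done
None
```

The sheeter is set to about 1 mm and the job is handed in. No verdict was reported, so the gap rests on the wheel angle I counted.

- **Winding down:** I gripped the knob and turned clockwise in small steps. Driving the screw took about 10 N at the knob. At the touch the force rose to 15.4 N, and a further 1.5° of commanded turn took it to 16.5 N. That puts the nut twist at an estimated 0.03 rad, against the 0.12 rad limit.
- **Winding back:** The lost motion was about 224° (0.62 turn). The load picked up at a knob angle of about 165°, with the force going from 0.5 N to 7.5 N and then 9.7 N. From there I counted one full turn and stopped at 165.3°. The pickup is known to a few degrees, which is well inside the ±36° allowed.
- **Last checks:** After I let go at about 55 s, the gripper was about 100 mm above the knob with wrist force near zero. The knob stood where I left it, within about 1–2 px of the prediction in the side view. The scraper and the visible part of the brush looked unmoved.

**Not checked:** The arm hid the stamp and part of the brush in the last top view. I saw no contact force near either, but did not see them clearly. I also did not measure the roll height.

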